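# Work a switch drive's ratchet lever three clicks with the operating rod and hold it

### The arm

A 6-joint arm with a two-finger parallel gripper is mounted at the origin on the work surface. World frame = base frame: x ahead of the robot, y to its left, z up, the work surface at z = 0. Lengths are in mm, angles in rad, forces in N, time in s.
With the tool pointing down it reaches from about 350 to 975 mm from the base axis. Payload 7.1 kg.
Tool frame: the origin (TCP) lies on the front face of the gripper's body, between the roots of the fingers; the fingertips stand 80 mm ahead of it and the grasp point (between the pads) lies 61 mm ahead of it; z points along the fingers, y is the line along which they close (so a half turn about z gives the same grasp; the last joint's range is limited). The gripper opens to 88 mm and grips with 3 to 60 N. Pads are 20 mm wide; open, the fingers measure 115 mm over their backs; the gripper's body (75 mm by 178 mm) begins 61 mm behind the grasp point.
Start: joints at [1.103, 0.423, 1.63, -0, 1.089, -0.019], TCP at [271.146, 563.103, 302.675] pointing down, gripper open.
Joint ranges: [-3, 3], [-0.9, 2.11], [0.09, 2.58], [-1.31, 4.45], [0.11, 2.69], [-2.54, 2.54]. Speed limits (rad/s): [2.39, 2.39, 3.01, 3.14, 3.14, 3.14].

### API

Orientations are given as a rotation vector (axis times angle).
In Python, from workcell import readout, vision, close_job gives the robot as it stands.
- The arm moves only by the tool servo_tool, never from a script. Its argument "plan" is a list that holds one entry, the list of rows, each a list of 7 numbers: the gripper command: -1 is fully open, 1 is shut, values between are in proportion, then the shift along the world's x, y, z in units of 40 mm (1.0 is 40 mm), then the turn, a rotation vector about the world's x, y, z in units of 5 degrees (1.0 is 5 degrees). A call has 1 to 5 rows; each row shifts and turns the commanded pose from where the row before left it; what a row does not reach is not made up. A row lasts 1/12 s, in which the tool goes at most 41.7 mm and 7.16 degrees, less where a joint would pass 70% of its speed; a pose out of reach is approached as far as the arm can. A call is refused whole if a number of a shift passes 1 or a number of a turn 1, either way. A call with a gripper value outside its range is refused whole. The fingers move at their own pace and stop on an object; the grip force is fixed at half the most. Time passes only in rows, so rows that do not move let the fingers close. It gives the time, the measured TCP pose, the force, the opening and the grip force at its end, in the units of the state.
- readout.get_obs(): the state, without advancing time (a new reading comes with each control period).
- vision.get_image(name): name is "scene" or "top"; returns the picture (384x512x3 uint8, red, green, blue); there is no depth.
- vision.camera_params(name): a dict with "fx", "fy", "cx", "cy" (pixels), "D" ([k1, k2, p1, p2, k3] as OpenCV has them; the pictures are not rectified), "rvec" (rotation vector, rad) and "tvec" (3), from world to camera coordinates, as OpenCV has them. Camera axes: x right, y down, z forward; pixel columns grow to the right and rows downward; lengths in mm; the calibration is good to about 2 mm. A picture is of the moment at which its call begins. camera_params takes no time and is no camera call.
- close_job(): hands the job in; it is judged then, once.
The state is a dict: "t": time; "qpos": joint angles; "qvel": joint speeds; "joint_torque": joint torques, N m; "ee_pos": TCP position; "orientation": TCP orientation; "ft_force": force on the tool from outside, world axes, zero at the start; "moment": the same for the moment, N m; "width": finger opening in mm; "grasp_force": force on a finger pad.
Only numpy, scipy, OpenCV 4.12 (cv2) and the standard library are available. Lean on these libraries where they do the work, as an engineer would, in place of code of your own. Each camera call takes 0.05 s, during which the arm holds its last target. There are 200 camera calls.

### The job

Take the operating rod (the tool with the square black grip) out of the wooden tool stand and put it upright down through the eye at the end of the switch drive's ratchet lever until its collar sits on the eye. Then, moving the lever only with the rod, swing it round exactly three clicks, feeling each one and ending in the dip behind the third, without going on over the fourth. Finish still holding the rod there against the lever's return spring: do not let go, and leave the other things where they are.

Things in the scene. Friction and masses are not known exactly. Their poses are not given: they have to be found in the camera images.
- operating_rod: Loose tool, 113 mm tall, about 160 g, upright in one of the three holes of the tool stand. From the bottom: round steel shaft 12 mm thick (lowest 10 mm taper to a 5 mm tip), round collar 26 mm across at 55 to 61 mm, square black grip 22 x 22 mm at 61 to 113 mm. Origin at the tip, z up along the rod, x and y square to the grip faces.
- collar (a point): Point on the rod's axis at the underside of its collar, 55 mm above the tip.
- tool_stand: Fixed wooden block 190 x 60 x 60 mm with three through holes of 16 mm in a row along its x, at -65, 0 and +65 mm; origin at the centre of its underside. Tools stand in it with their collars on its top, tips 5 mm above the table. The rod's grip is turned by at most 0.25 rad from the block's axes.
- eye (a point): Centre of the eye (hole) in the free end of the ratchet lever, at the lever's top face, 74 mm above the table. The hole is vertical, 16 mm in diameter with a small bevel, through a 36 x 36 x 12 mm block; below it is only free space (62 mm to the table, 54 mm where the unit's base plate reaches).
- lever_arm: The steel ratchet hub (78 mm across) with its lever, 22 mm wide and 12 mm thick, level, out to the eye; origin on the pivot axis, 12 mm below the lever's top face; its -y points from the pivot to the eye.
- pivot (a point): Point on the vertical axis about which the lever turns, at the height of the lever's top face; the eye is 110 mm from it. Nothing on the unit stands higher than 75 mm.
- drive_unit: Fixed switch drive: grey housing 130 x 120 mm on a steel base plate 190 x 150 mm, with the ratchet hub and a brass spring plunger on top. Origin on the table under the pivot. At rest the lever points along the unit's -y; it advances towards the unit's -x (clockwise seen from above).
- ratchet (a joint): Lever angle, rad: 0 at rest on its stop, growing clockwise seen from above, hard stop at 1.25. Five bumps with tops at 0.22, 0.44 ... 1.10; going over a top is a click: the push at the eye climbs 3 to 5 N before the top, then falls 5 N or more, to its least some 0.07 past the top. A return spring adds 6 to 7 N at the eye throughout and throws the lever back to 0 if let go: clicks do not hold it.
- nut_driver: Bystander, loose: another tool in the stand, same shaft and collar but a slim round grip 24 mm across, 122 mm tall; origin at its tip.
- ball_driver: Bystander, loose: another tool in the stand, same shaft and collar but a ball grip 36 mm across, 113 mm tall; origin at its tip.
- breaker: Bystander, loose: white three-pole circuit breaker 70 x 54 x 78 mm with red toggles; origin at the centre of its underside.
- multimeter: Bystander, loose: grey multimeter 150 x 80 x 41 mm lying on its back; origin at the centre of its underside.
- tape_measure: Bystander, loose: yellow tape measure 65 x 42 x 60 mm; origin at the centre of its underside.
- screw_jar: Bystander, loose: clear jar of 44 mm diameter, 50 mm high; origin at the centre of its underside.
- terminal_strip: Bystander, loose: grey terminal strip 50 x 120 x 37 mm; origin at the centre of its underside.
- screwdriver: Bystander, loose: screwdriver lying on the table beside the switch drive, red handle.
Things that resemble listed ones, but are neither listed nor needed, are in the scene too. Leave any blue or green look-alike of the operating_rod alone.

How it is judged:
By the outcome, as a careful person would: the job done as asked, in the order asked, and still so for the second after the job is handed in, while the arm keeps its last pose, push and grip.
It also fails if it takes over 67 s, if anything falls off the work surface, if the arm or the gripper's body presses on something with over 40 N, if the wrist force passes 120 N, or if a joint passes its speed limit or range.

## Working session

There is one attempt and no reset: what is moved stays moved. The work goes in short steps, Python scripts to look and compute and a tool call to move; the robot and the scene stay as the last step left them, time stands still between calls to the robot, and variables do not carry over. Pictures are saved under pics/ and viewed, at most 10 in all, crops included, and the job is handed in when it is done.

Besides the shell and the picture viewer there is one more tool, called after "Request:" as name([rows], argument=value, ...), one row to a line, values as JSON. servo_tool: Moves the arm, as the interface text tells. Its arguments: {"type":"object","properties":{"plan":{"type":"array"}},"required":["plan"]}

```bash
mkdir -p pics
cat > h.py <<'E'
import numpy as np, cv2
from workcell import readout, vision
def cam(n):
    p=vision.camera_params(n)
    K=np.array([[p['fx'],0,p['cx']],[0,p['fy'],p['cy']],[0,0,1]],float)
    R=cv2.Rodrigues(np.array(p['rvec'],float))[0]
    return K,np.array(p['D'],float),R,np.array(p['tvec'],float)
def ray(n,uv):
    K,D,R,t=cam(n)
    x=cv2.undistortPoints(np.array([[uv]],float),K,D)[0,0]
    return -R.T@t, R.T@np.array([x[0],x[1],1])
def onz(n,uv,z):
    o,d=ray(n,uv); return (o+d*(z-o[2])/d[2])[:2].round(1)
def proj(n,P):
    K,D,R,t=cam(n)
    return cv2.projectPoints(np.array(P,float).reshape(-1,3),cv2.Rodrigues(R)[0],t,K,D)[0].reshape(-1,2).round(1)
def tri(uv1,uv2):
    o1,d1=ray('scene',uv1);o2,d2=ray('top',uv2)
    s=np.linalg.lstsq(np.c_[d1,-d2],o2-o1,rcond=None)[0]
    a,b=o1+s[0]*d1,o2+s[1]*d2
    return ((a+b)/2).round(1),np.linalg.norm(a-b).round(1)
def snap(n,f):
    im=cv2.cvtColor(vision.get_image(n),cv2.COLOR_RGB2BGR); cv2.imwrite('pics/'+f,im); return im
E
python3 - <<'E'
from h import *
for n in('scene','top'):
    im=snap(n,n+'0.png'); o,d=ray(n,(256,192)); print(n,o.round(),d.round(2))
a=cv2.imread('pics/scene0.png');b=cv2.imread('pics/top0.png')
cv2.imwrite('pics/s0.png',cv2.resize(a,(800,600)));cv2.imwrite('pics/t0.png',cv2.resize(b,(800,600)))
print(readout.get_obs())
E
```

```text
scene [1209.    2.  822.] [-0.65  0.06 -0.76]
top [ 364.   35. 1464.] [ 0.16  0.02 -0.99]
{'t': 0.1, 'qpos': array([ 1.10300670e+00,  4.23793564e-01,  1.63061586e+00,  1.00759100e-05,
        1.08859918e+00, -1.90036028e-02]), 'qvel': array([ 1.88049598e-06, -1.41133955e-03, -1.35074803e-03, -2.50090136e-03,
        1.31037710e-04, -1.30850540e-03]), 'joint_torque': array([ 6.10293628e-04, -5.45610738e+01, -2.74325126e+01,  6.45267265e-02,
        1.89520034e-02, -2.86061538e-05]), 'ee_pos': array([270.96801297, 562.76568249, 301.96025755]), 'orientation': array([-6.98979483e-01, -3.06248739e+00,  2.15499005e-03]), 'ft_force': array([-0.22241501,  0.57413198, -0.12002568]), 'moment': array([-0.01869337, -0.01910668, -0.01567326]), 'grasp_force': 0.0, 'width': 88.14284303464818}
```

View pics/s0.png

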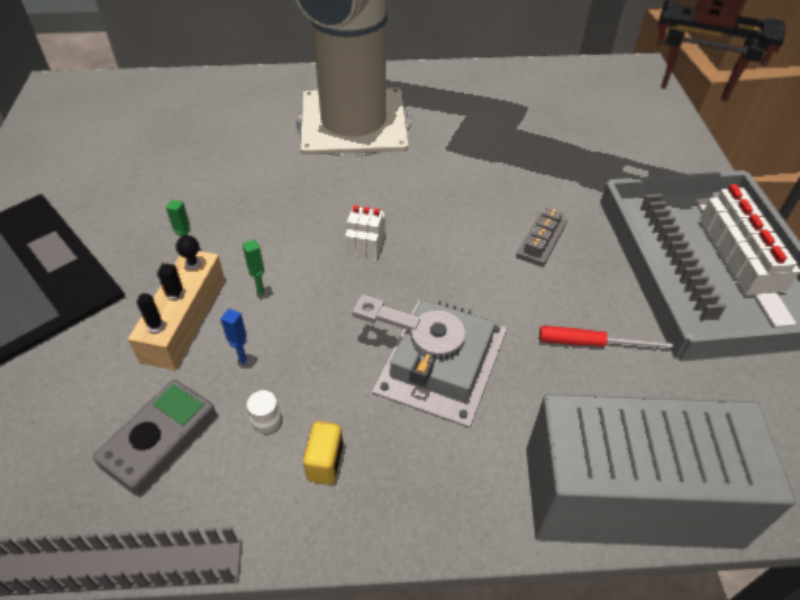

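View pics/t0.png

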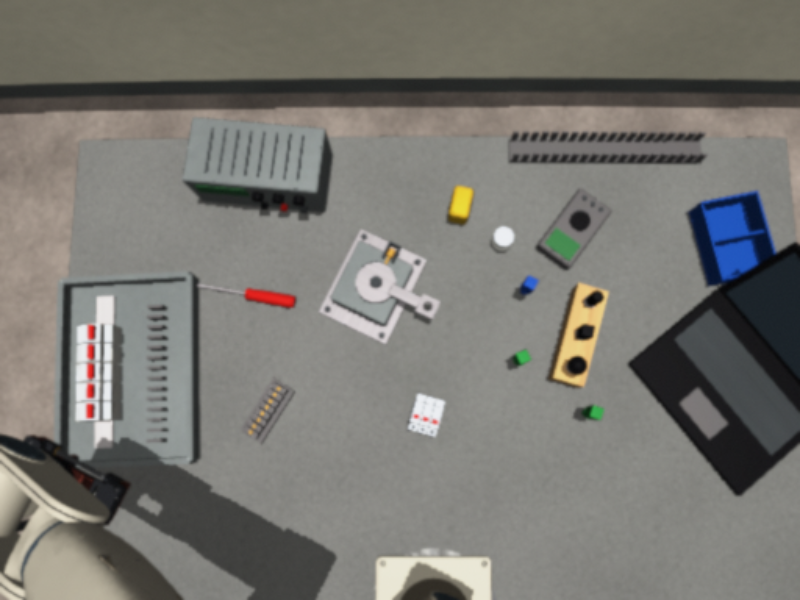

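The scene view (800 px scale) shows the stand at about (180,305), with the ball grip at its robot-side end and two black grips at (170,280) and (149,311). The eye is at (367,306) and the hub at (438,332). In the top view the stand is at (581,335), the eye at (428,306) and the pivot at (376,282). I'll crop in to tell the square grip from the round one.

Run:
```python
import cv2,numpy as np
a=cv2.imread('pics/scene0.png');b=cv2.imread('pics/top0.png')
c=cv2.resize(a[145:240,75:155],None,fx=5,fy=5,interpolation=cv2.INTER_CUBIC)
d=cv2.resize(b[175:255,345:395],None,fx=6,fy=6,interpolation=cv2.INTER_CUBIC)
e=np.zeros((480,720,3),np.uint8);e[:475,:400]=c;e[:480,410:710]=d;cv2.imwrite('pics/c0.png',np.clip(e*1.8,0,255).astype(np.uint8))
f=np.hstack([cv2.resize(a[180:275,220:330],None,fx=4,fy=4,interpolation=cv2.INTER_CUBIC)[:360],cv2.resize(b[145:220,200:290],None,fx=4,fy=4.8,interpolation=cv2.INTER_CUBIC)[:360]]);print(f.shape)
cv2.imwrite('pics/d0.png',f)
```

```text
(360, 800, 3)
```

View pics/c0.png

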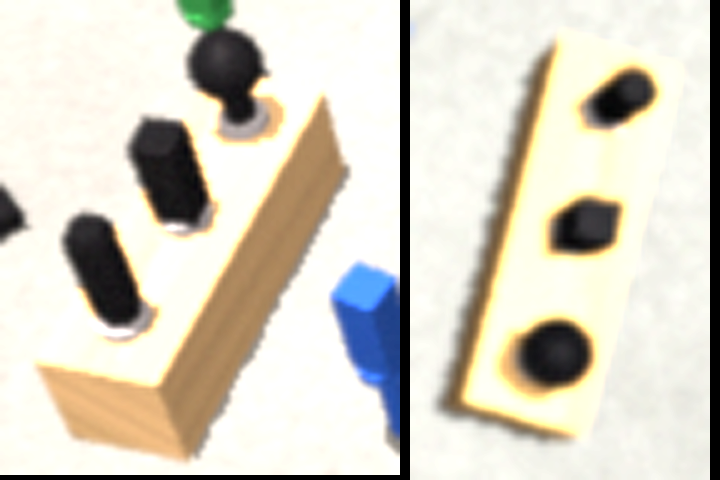

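View pics/d0.png

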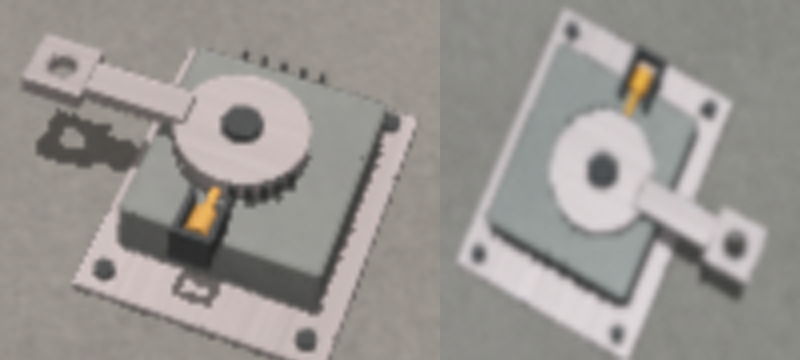

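The middle tool is the square rod: its faceted top is at about crop (600,220) in the top view. The eye hole is at crop (735,243) in the top view and (62,67) in the scene view. Next I'll compute poses.

Run:
```python
from h import *
a=cv2.imread('pics/scene0.png');b=cv2.imread('pics/top0.png')
hs=cv2.cvtColor(b,cv2.COLOR_BGR2HSV)
m=cv2.inRange(hs,(8,60,110),(30,255,255)); m[:,:345]=0;m[:,395:]=0;m[:175]=0;m[255:]=0
m=cv2.morphologyEx(m,cv2.MORPH_CLOSE,np.ones((15,15)))
c=max(cv2.findContours(m,0,2)[0],key=cv2.contourArea)
P=np.array([onz('top',tuple(p[0].astype(float)),60) for p in c],np.float32)
r=cv2.minAreaRect(P);print('stand',r)
print('stand corners',cv2.boxPoints(r).round())
g=(b.max(2)<70).astype(np.uint8)
n,l,s,ce=cv2.connectedComponentsWithStats(g[175:255,345:395])
for i in range(1,n):
    if s[i,4]>15: print(s[i],ce[i]+[345,175],onz('top',tuple(ce[i]+[345,175]),118))
gg=b.max(2)[203:220,434-75+0:452-0-0][:, :20] if 0 else b.max(2)[204:220,366:384]
print(gg)
# top-centre estimates for grips: triangulate
pt=lambda x,y:(345+(x-410)/6-.4,175+y/6-.4); ps=lambda x,y:(75+x/5-.4,145+y/5-.4)
print('rod top',tri(ps(162,136),pt(600,219)))
print('collar-ish stand corners scene z60', [onz('scene',ps(*q),60) for q in((322,97),(38,365),(157,385))])
ee_s=(220+62/4-.4,180+67/4-.4);ee_t=(200+295/4-.4,145+243/4.8-.4)
pv_s=(220+242/4-.4,180+124/4-.4);pv_t=(200+162/4-.4,145+171/4.8-.4)
print('eye',tri(ee_s,ee_t),onz('scene',ee_s,74),onz('top',ee_t,74))
print('piv',tri(pv_s,pv_t),onz('scene',pv_s,74),onz('top',pv_t,74))
# eye block corners in d0
print('eyeblk s',[onz('scene',(220+x/4-.4,180+y/4-.4),74) for x,y in((45,35),(103,52),(84,97),(23,80))])
print('eyeblk t',[onz('top',(200+(x-440)/4-.4,145+y/4.8-.4),74) for x,y in((721,208),(766,230),(744,283),(703,255))])
```

```text
stand ((525.2691650390625, -279.79486083984375), (63.9188346862793, 193.8678436279297), 73.44293975830078)
stand corners [[ 423. -283.]
 [ 609. -338.]
 [ 627. -277.]
 [ 441. -222.]]
[30 12 10  9 63] [379.53968254 191.03174603] [ 583.7 -292.6]
[24 33 11  9 73] [373.64383562 212.35616438] [ 522.1 -273.3]
[18 54 12 10 98] [368.48979592 233.59183673] [ 461.6 -256.5]
[[235 235 235 235 235 235 235 235 235 235 234 232 233 234 234 235 235 234]
 [235 235 235 235 235 235 235 235 234 234 232 232 233 235 235 235 235 233]
 [235 235 235 235 235 233 230 227 224 225 226 229 233 235 235 235 235 231]
 [235 235 235 235 233 224 197 168 149 157 181 207 219 224 229 234 234 229]
 [235 235 234 230 217 174 119  80  65  73  95 120 134 150 194 229 234 224]
 [235 234 226 195 146  89  44  33  34  37  40  46  52  75 150 222 231 212]
 [234 224 183 123  63  27  18  29  34  34  33  32  35  67 153 223 229 198]
 [229 192 129  68  25  10  15  30  35  35  34  33  34  83 174 227 227 183]
 [227 174 104  48  16   9  15  32  36  35  34  33  36  95 189 228 223 171]
 [227 170  94  41  16   9  18  28  33  34  34  34  41 114 21
[... 299 characters left out ...]
31 210 162 140]
 [234 229 226 224 222 217 207 213 219 224 226 232 234 234 229 192 151 141]
 [235 235 234 235 234 234 232 233 234 235 235 235 235 234 226 182 147 142]]
rod top (array([ 525.8, -280.9,  116.8]), np.float64(0.6))
collar-ish stand corners scene z60 [array([ 448. , -227.2]), array([ 611. , -336.4]), array([ 625.3, -280.9])]
eye (array([578.6,  10.9,  73.1]), np.float64(2.0)) [579.3   9.9] [578.5  11.9]
piv (array([624.2, 110.3,  70.9]), np.float64(1.4)) [626.6 109.1] [623.7 110.8]
eyeblk s [array([554.3,   0.9]), array([569.3,  34.1]), array([602.3,  21.6]), array([587.8, -12.7])]
eyeblk t [array([600.4,  22.2]), array([586.6, -11.1]), array([553.6,   5.3]), array([571. ,  35.6])]
```

Positions found:
- **Rod:** at (526,-280), with its grip edges at about -10.5°.
- **Eye:** (578.5,11).
- **Pivot:** (625,110).

I'll traverse high to a point above the rod.

Request:
servo_tool([
  [[-1,0.25,-0.84,0,0,0,0.12],[-1,0.25,-0.84,0,0,0,0.12],[-1,0.25,-0.84,0,0,0,0.12],[-1,0.25,-0.84,0,0,0,0.12],[-1,0.25,-0.84,0,0,0,0.12]],
])

```text
t: 0.52
ee_pos: [321.1, 393.4, 302.3]
orientation: [-0.617, -3.08, 0.001]
ft_force: [1.4, 0.3, -0.0]
width: 87.9
grasp_force: 0.0
```

Request:
servo_tool([
  [[-1,0.25,-0.84,0,0,0,0.12],[-1,0.25,-0.84,0,0,0,0.12],[-1,0.25,-0.84,0,0,0,0.12],[-1,0.25,-0.84,0,0,0,0.12],[-1,0.25,-0.84,0,0,0,0.12]],
])

```text
t: 0.93
ee_pos: [371.1, 225.4, 302.6]
orientation: [-0.536, -3.095, 0.0]
ft_force: [0.3, 0.4, 0.1]
width: 87.7
grasp_force: 0.0
```

Request:
servo_tool([
  [[-1,0.25,-0.84,0,0,0,0.12],[-1,0.25,-0.84,0,0,0,0.12],[-1,0.25,-0.84,0,0,0,0.12],[-1,0.25,-0.84,0,0,0,0.12],[-1,0.25,-0.84,0,0,0,0.12]],
])

```text
t: 1.35
ee_pos: [421.1, 57.4, 302.7]
orientation: [-0.456, -3.108, -0.0]
ft_force: [0.7, -0.1, -0.7]
width: 87.9
grasp_force: 0.0
```

Request:
servo_tool([
  [[-1,0.25,-0.84,0,0,0,0.12],[-1,0.25,-0.84,0,0,0,0.12],[-1,0.25,-0.84,0,0,0,0.12],[-1,0.25,-0.84,0,0,0,0.12],[-1,0.25,-0.84,0,0,0,0.12]],
])

```text
t: 1.77
ee_pos: [471.1, -110.7, 302.5]
orientation: [-0.375, -3.119, -0.0]
ft_force: [0.4, -0.5, -0.4]
width: 87.8
grasp_force: 0.0
```

Request:
servo_tool([
  [[-1,0.25,-0.84,0,0,0,0.12],[-1,0.25,-0.84,0,0,0,0.12],[-1,0.25,-0.84,0,0,0,0.12],[-1,0.25,-0.84,0,0,0,0.12],[-1,0,0,0,0,0,0]],
])

```text
t: 2.18
ee_pos: [512.6, -248.3, 302.6]
orientation: [0.314, 3.124, -0.003]
ft_force: [1.0, 0.1, -0.3]
width: 87.5
grasp_force: 0.0
```

Request:
servo_tool([
  [[-1,0.35,-0.8,-0.5,0,0,0.1],[-1,0,0,-0.5,0,0,0.1],[-1,0,0,-0.4,0,0,0],[-1,0,0,0,0,0,0],[-1,0,0,0,0,0,0]],
])

```text
t: 2.6
ee_pos: [524.5, -274.6, 245.8]
orientation: [-0.282, -3.126, -0.002]
ft_force: [-0.3, -0.1, -0.2]
width: 87.5
grasp_force: 0.0
```

Run:
```python
from h import *
o=readout.get_obs();print(o['ee_pos'],o['orientation'],o['qpos'])
a=snap('scene','s1.png')
cv2.imwrite('pics/s1c.png',cv2.resize(a[110:250,50:200],None,fx=4,fy=4,interpolation=cv2.INTER_CUBIC))
R=cv2.Rodrigues(o['orientation'])[0]
tip=o['ee_pos']+R[:,2]*80
for s in(-44,44):print('pad edge in crop',(proj('scene',tip+R[:,1]*s)-[50,110])*4)
print('rodtop',(proj('scene',[525.5,-280,118])-[50,110])*4)
```

```text
[ 524.47348321 -274.60287562  245.80172668] [-2.82276596e-01 -3.12627321e+00 -1.94138406e-03] [-5.02469185e-01  4.46249477e-01  1.74481147e+00  1.11158323e-04
  9.53410517e-01 -1.89323490e+00]
pad edge in crop [[140.8 176.8]]
pad edge in crop [[294.8 190.4]]
rodtop [[228.4 245.2]]
```

View pics/s1c.png

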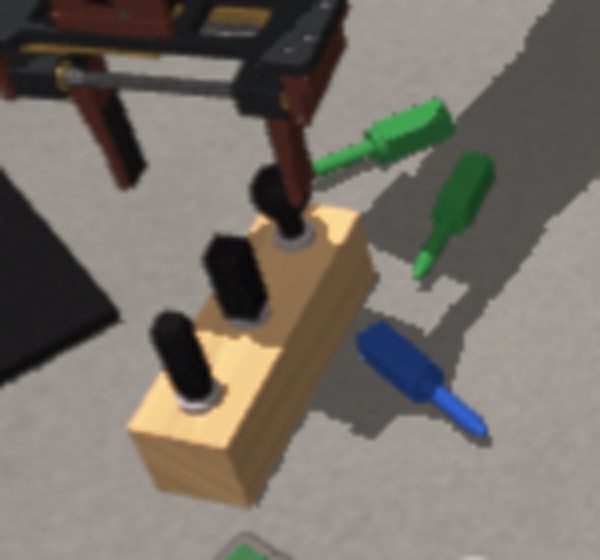

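The fingers straddle the rod correctly: the rod top is at crop (228,240), as predicted. The look-alikes are lying on the table. I'll shift by the small remainder, descend and close.

Request:
servo_tool([
  [[-1,0.03,-0.14,-0.6,0,0,0],[-1,0,0,-0.7,0,0,0],[-1,0,0,-0.6,0,0,0],[-1,0,0,-0.38,0,0,0],[-1,0,0,0,0,0,0]],
])

```text
t: 3.07
ee_pos: [525.4, -279.9, 153.8]
orientation: [-0.281, -3.126, -0.002]
ft_force: [-0.1, -0.7, 0.2]
width: 87.6
grasp_force: 0.0
```

Request:
servo_tool([
  [[0,0,0,0,0,0,0],[0.3,0,0,0,0,0,0],[0.4,0,0,0,0,0,0],[0.45,0,0,0,0,0,0],[0.45,0,0,0,0,0,0]],
])

```text
t: 3.48
ee_pos: [526.8, -281.1, 156.7]
orientation: [0.282, 3.127, -0.001]
ft_force: [-0.3, -0.3, 0.3]
width: 57.7
grasp_force: 0.0
```

Request:
servo_tool([
  [[1,0,0,0,0,0,0],[1,0,0,0,0,0,0],[1,0,0,0,0,0,0],[1,0,0,0,0,0,0],[1,0,0,0,0,0,0]],
])

```text
t: 3.9
ee_pos: [526.3, -280.9, 155.4]
orientation: [-0.282, -3.129, -0.0]
ft_force: [-0.4, -0.3, -0.2]
width: 24.5
grasp_force: 0.3
```

Request:
servo_tool([
  [[1,0,0,0,0,0,0],[1,0,0,0,0,0,0],[1,0,0,0,0,0,0],[1,0,0,0,0,0,0],[1,0,0,0.1,0,0,0]],
])

```text
t: 4.32
ee_pos: [525.9, -280.6, 158.8]
orientation: [-0.282, -3.127, -0.001]
ft_force: [0.1, -0.3, -2.0]
width: 22.1
grasp_force: 30.0
```

Request:
servo_tool([
  [[1,0,0,0.2,0,0,0],[1,0,0,0.3,0,0,0],[1,0,0,0.3,0,0,0],[1,0,0,0.3,0,0,0],[1,0,0,0.3,0,0,0]],
])

```text
t: 4.73
ee_pos: [526.6, -281.0, 217.4]
orientation: [0.282, 3.128, -0.001]
ft_force: [0.1, 0.2, -2.1]
width: 22.2
grasp_force: 30.0
```

Request:
servo_tool([
  [[1,0,0,0.5,0,0,0],[1,0,0,0.5,0,0,0],[1,0,0,0.4,0,0,0],[1,0.06,0.36,0.2,0,0,-1],[1,0.06,0.36,0,0,0,-1]],
])

```text
t: 5.15
ee_pos: [532.1, -252.8, 283.2]
orientation: [0.561, 3.086, -0.002]
ft_force: [0.5, 0.1, -1.8]
width: 21.7
grasp_force: 30.0
```

Request:
servo_tool([
  [[1,0.06,0.36,0,0,0,-1],[1,0.06,0.36,0,0,0,-1],[1,0.06,0.36,0,0,0,-1],[1,0.06,0.36,0,0,0,-1],[1,0.06,0.36,0,0,0,-1]],
])

```text
t: 5.57
ee_pos: [543.2, -179.4, 280.8]
orientation: [1.216, 2.895, 0.0]
ft_force: [0.3, -0.5, -2.2]
width: 22.0
grasp_force: 30.0
```

Request:
servo_tool([
  [[1,0.06,0.36,0,0,0,-1],[1,0.06,0.36,0,0,0,-1],[1,0.06,0.36,0,0,0,-1],[1,0.06,0.36,0,0,0,-1],[1,0.06,0.36,0,0,0,-1]],
])

```text
t: 5.98
ee_pos: [555.2, -107.4, 280.8]
orientation: [1.814, 2.564, 0.001]
ft_force: [0.5, 0.3, -1.8]
width: 22.1
grasp_force: 30.0
```

Request:
servo_tool([
  [[1,0.06,0.36,0,0,0,-1],[1,0.06,0.36,0,0,0,-1],[1,0.06,0.36,0,0,0,-1],[1,0.06,0.36,0,0,0,-1],[1,0.06,0.36,0,0,0,-1]],
])

```text
t: 6.4
ee_pos: [567.2, -35.4, 280.7]
orientation: [2.326, 2.111, 0.001]
ft_force: [-0.2, -0.7, -1.4]
width: 21.7
grasp_force: 30.0
```

Request:
servo_tool([
  [[1,0.06,0.36,0,0,0,-1],[1,0.06,0.36,0,0,0,-1],[1,0.06,0.36,0,0,0,-1],[1,0,0,0,0,0,-0.9],[1,0,0,0,0,0,0]],
])

```text
t: 6.82
ee_pos: [574.4, 7.9, 280.6]
orientation: [2.647, 1.69, 0.001]
ft_force: [-0.2, 0.1, -3.1]
width: 21.8
grasp_force: 30.0
```

Run:
```python
from h import *
o=readout.get_obs();print(o['ee_pos'],o['orientation'],o['qpos'])
R=cv2.Rodrigues(o['orientation'])[0];print(R.round(3))
a=snap('scene','s2.png');b=snap('top','t2.png')
cv2.imwrite('pics/s2c.png',np.hstack([cv2.resize(a[110:230,190:300],None,fx=4.5,fy=4.5,interpolation=cv2.INTER_CUBIC),cv2.resize(b[140:220,220:290],None,fx=4,fy=6.75,interpolation=cv2.INTER_CUBIC)]))
tip=o['ee_pos']+R[:,2]*(61+88)
print('tip pred',tip.round(1),proj('scene',tip),(proj('scene',tip)-[190,110])*4.5+2)
print('eye pred',(proj('scene',[578.5,11,74])-[190,110])*4.5+2)
```

```text
[574.44616948   7.89839624 280.61739079] [2.64744698e+00 1.69019846e+00 1.40089373e-03] [-6.95449152e-03  3.76054498e-01  1.76194767e+00 -3.53705571e-05
  1.00250812e+00  4.27469609e-01]
[[ 0.421  0.907  0.001]
 [ 0.907 -0.421 -0.   ]
 [ 0.     0.001 -1.   ]]
tip pred [574.6   7.9 131.6] [[233.6 178. ]] [[198.2 308. ]]
eye pred [[207.2  389.45]]
```

View pics/s2c.png

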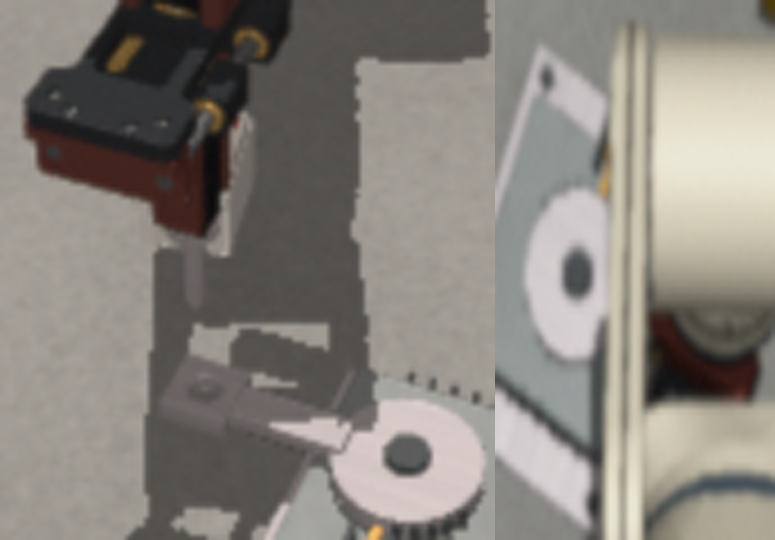

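The tip shows at crop (194,306), against a prediction of (198,308). The eye is at (205,387), against (207,389). So both are within about 1 mm of each other. I'll align and lower to about 10 mm above the eye.

Request:
servo_tool([
  [[1,0.1,0.09,-0.3,0,0,0],[1,0,0,-0.4,0,0,0],[1,0,0,-0.3,0,0,0],[1,0,0,-0.1,0,0,0],[1,0,0,0,0,0,0]],
])

```text
t: 7.33
ee_pos: [577.5, 10.5, 233.7]
orientation: [-2.645, -1.692, 0.004]
ft_force: [0.1, -0.6, -1.5]
width: 21.9
grasp_force: 30.0
```

Run:
```python
from h import *
o=readout.get_obs();print(o['ee_pos'],o['orientation'],o['ft_force'])
R=cv2.Rodrigues(o['orientation'])[0]
a=snap('scene','s3.png')
cv2.imwrite('pics/s3c.png',cv2.convertScaleAbs(cv2.resize(a[165:215,210:270],None,fx=10,fy=10,interpolation=cv2.INTER_CUBIC),alpha=1.6))
f=lambda P:((proj('scene',P)-[210,165])*10+5).round()
tip=o['ee_pos']+R[:,2]*150.4
print('tip',tip.round(1),f(tip),'eye',f([578.5,11,74]),f([588.5,11,74]),f([578.5,21,74]),f([578.5,11,84]))
```

```text
[577.50948306  10.52603519 233.66622498] [-2.64509245 -1.69165731  0.00439092] [ 0.05592412 -0.59304179 -1.51256005]
tip [577.   10.5  83.3] [[257. 285.]] eye [[261. 316.]] [[262. 349.]] [[304. 314.]] [[260. 287.]]
```

View pics/s3c.png

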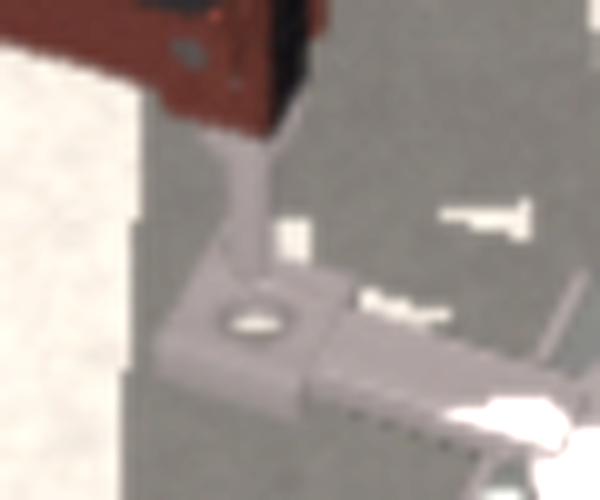

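The shaft axis is at about column 251 with the tip at row 283. The eye hole centre is at (254,319). That calls for a correction of about +2.4 mm in x and +0.8 mm in y, then I'll enter gently.

Request:
servo_tool([
  [[1,0.06,0.02,0,0,0,0],[1,0,0,-0.1,0,0,0],[1,0,0,-0.1,0,0,0],[1,0,0,-0.1,0,0,0],[1,0,0,-0.1,0,0,0]],
])

```text
t: 7.8
ee_pos: [580.7, 11.5, 219.2]
orientation: [2.647, 1.692, 0.0]
ft_force: [0.2, -0.4, -2.2]
width: 21.8
grasp_force: 30.0
```

Request:
servo_tool([
  [[1,0,0,-0.05,0,0,0],[1,0,0,-0.05,0,0,0],[1,0,0,-0.05,0,0,0],[1,0,0,0,0,0,0],[1,0,0,0,0,0,0]],
])

```text
t: 8.22
ee_pos: [580.7, 11.5, 213.4]
orientation: [-2.647, -1.692, 0.0]
ft_force: [-0.6, 0.2, -1.4]
width: 22.0
grasp_force: 30.0
```

Request:
servo_tool([
  [[1,0,0,-0.05,0,0,0],[1,0,0,-0.05,0,0,0],[1,0,0,-0.05,0,0,0],[1,0,0,0,0,0,0],[1,0,0,0,0,0,0]],
])

```text
t: 8.63
ee_pos: [580.7, 11.5, 207.3]
orientation: [-2.647, -1.692, 0.0]
ft_force: [-0.2, 0.2, -1.0]
width: 22.0
grasp_force: 30.0
```

Request:
servo_tool([
  [[1,0,0,-0.05,0,0,0],[1,0,0,-0.05,0,0,0],[1,0,0,-0.05,0,0,0],[1,0,0,0,0,0,0],[1,0,0,0,0,0,0]],
])

```text
t: 9.05
ee_pos: [580.7, 11.5, 201.3]
orientation: [-2.647, -1.692, 0.0]
ft_force: [0.4, -0.3, -2.2]
width: 21.7
grasp_force: 30.0
```

Request:
servo_tool([
  [[1,0,0,-0.15,0,0,0],[1,0,0,-0.15,0,0,0],[1,0,0,-0.15,0,0,0],[1,0,0,-0.15,0,0,0],[1,0,0,0,0,0,0]],
])

```text
t: 9.47
ee_pos: [580.2, 11.5, 175.9]
orientation: [-2.646, -1.692, 0.003]
ft_force: [-1.1, 0.2, -1.4]
width: 21.8
grasp_force: 30.0
```

Request:
servo_tool([
  [[1,0,0,-0.04,0,0,0],[1,0,0,-0.04,0,0,0],[1,0,0,-0.04,0,0,0],[1,0,0,0,0,0,0],[1,0,0,0,0,0,0]],
])

```text
t: 9.88
ee_pos: [580.8, 11.5, 172.7]
orientation: [2.647, 1.692, 0.0]
ft_force: [-0.9, -1.0, -1.8]
width: 21.5
grasp_force: 30.0
```

Request:
servo_tool([
  [[1,0,0,-0.03,0,0,0],[1,0,0,-0.03,0,0,0],[1,0,0,0,0,0,0],[1,0,0,0,0,0,0]],
])

```text
t: 10.22
ee_pos: [580.8, 11.5, 170.2]
orientation: [2.647, 1.692, 0.0]
ft_force: [-0.7, 0.4, -2.4]
width: 21.7
grasp_force: 30.0
```

Request:
servo_tool([
  [[1,0,0,-0.02,0,0,0],[1,0,0,0,0,0,0],[1,0,0,0,0,0,0]],
])

```text
t: 10.47
ee_pos: [580.8, 11.5, 169.5]
orientation: [2.647, 1.692, 0.0]
ft_force: [0.3, -0.7, -1.5]
width: 22.2
grasp_force: 30.0
```

Request:
servo_tool([
  [[1,0,0,-0.02,0,0,0],[1,0,0,0,0,0,0],[1,0,0,0,0,0,0]],
])

```text
t: 10.72
ee_pos: [580.8, 11.5, 169.3]
orientation: [2.647, 1.692, 0.0]
ft_force: [-2.4, -0.2, 4.8]
width: 21.9
grasp_force: 30.0
```

The collar has seated: the vertical force rose from -1.8 to +4.8 N at TCP z 169.3. I'll work out the arc increments of 3 mm per step about the pivot.

Run:
```python
from h import *
c=np.array([625.3,110.7]);p=np.array([580.8,11.5]);d=3/110
v=p-c;r0=np.hypot(*v);th=np.arctan2(v[1],v[0]);print(r0,np.degrees(th))
for k in range(1,30):
    r=r0+(110-r0)*min(k/5,1)
    q=c+r*np.array([np.cos(th-k*d),np.sin(th-k*d)])
    u=((q-p)/40).round(3);p=p+u*40;print(k,round(k*d,3),u,q.round(1))
```

```text
108.72391641216757 -114.16046575875917
1 0.027 [-0.07   0.026] [578.   12.5]
2 0.055 [-0.069  0.027] [575.2  13.6]
3 0.082 [-0.069  0.029] [572.5  14.8]
4 0.109 [-0.068  0.032] [569.7  16.1]
5 0.136 [-0.068  0.033] [567.1  17.4]
6 0.164 [-0.063  0.041] [564.5  19. ]
7 0.191 [-0.062  0.042] [562.1  20.7]
8 0.218 [-0.06   0.044] [559.6  22.5]
9 0.245 [-0.06   0.046] [557.2  24.3]
10 0.273 [-0.058  0.047] [554.9  26.2]
11 0.3 [-0.057  0.049] [552.6  28.1]
12 0.327 [-0.056  0.05 ] [550.4  30.1]
13 0.355 [-0.054  0.052] [548.2  32.2]
14 0.382 [-0.053  0.053] [546.1  34.3]
15 0.409 [-0.051  0.055] [544.1  36.5]
16 0.436 [-0.05   0.056] [542.1  38.8]
17 0.464 [-0.048  0.057] [540.1  41.1]
18 0.491 [-0.047  0.059] [538.3  43.4]
19 0.518 [-0.045  0.06 ] [536.5  45.8]
20 0.545 [-0.043  0.061] [534.7  48.3]
21 0.573 [-0.042  0.062] [533.1  50.7]
22 0.6 [-0.04   0.064] [531.5  53.3]
23 0.627 [-0.038  0.064] [529.9  55.9]
24 0.655 [-0.037  0.066] [528.5  58.5]
25 0.682 [-0.035  0.066] [527.1  61.1]
26 0.709 [-0.033  0.068] [525.8  63.8]
27 0.736 [-0.031  0.068] [524.5  66.6]
28 0.764 [-0.029  0.069] [523.4  69.3]
29 0.791 [-0.027  0.07 ] [522.3  72.1]
```

Request:
servo_tool([
  [[1,-0.07,0.026,0,0,0,-0.31],[1,0,0,0,0,0,0]],
])

```text
t: 10.88
ee_pos: [578.6, 12.5, 169.3]
orientation: [2.669, 1.654, 0.003]
ft_force: [0.4, -0.5, 2.9]
width: 21.9
grasp_force: 30.0
```

Request:
servo_tool([
  [[1,-0.069,0.027,0,0,0,-0.31],[1,0,0,0,0,0,0]],
])

```text
t: 11.05
ee_pos: [576.7, 13.4, 169.4]
orientation: [2.689, 1.619, 0.005]
ft_force: [3.7, -3.9, 0.4]
width: 21.8
grasp_force: 30.0
```

Request:
servo_tool([
  [[1,-0.069,0.029,0,0,0,-0.31],[1,0,0,0,0,0,0]],
])

```text
t: 11.22
ee_pos: [574.2, 14.5, 169.4]
orientation: [2.711, 1.582, 0.006]
ft_force: [5.5, -2.3, -0.6]
width: 21.9
grasp_force: 30.0
```

Request:
servo_tool([
  [[1,-0.068,0.032,0,0,0,-0.31],[1,0,0,0,0,0,0]],
])

```text
t: 11.38
ee_pos: [571.6, 15.8, 169.4]
orientation: [2.732, 1.545, 0.006]
ft_force: [5.5, -2.2, -1.2]
width: 21.9
grasp_force: 30.0
```

Request:
servo_tool([
  [[1,-0.068,0.033,0,0,0,-0.31],[1,0,0,0,0,0,0]],
])

```text
t: 11.55
ee_pos: [568.9, 17.2, 169.4]
orientation: [2.753, 1.508, 0.007]
ft_force: [6.2, -2.0, -1.7]
width: 22.2
grasp_force: 30.0
```

```bash
cat > f.py <<'E'
from h import *
o=readout.get_obs();f=o['ft_force'];p=o['ee_pos'][:2]-[625.3,110.7]
t=np.array([p[1],-p[0]])/np.hypot(*p)
R=cv2.Rodrigues(o['orientation'])[0]
print('t',o['t'],'F',f.round(1),'M',o['moment'].round(2),'push',(-f[:2]@t).round(1),'radial',(f[:2]@p/np.hypot(*p)).round(1),'ang',(np.radians(-114.16)-np.arctan2(p[1],p[0])).round(3),'r',np.hypot(*p).round(1),'z',o['ee_pos'][2].round(1),'toolz',R[:,2].round(3))
E
python3 f.py
```

```text
t 11.55 F [ 6.2 -2.  -1.7] M [-0.59 -1.05 -0.01] push 6.4 radial -1.5 ang 0.121 r 109.2 z 169.4 toolz [ 0.005 -0.    -1.   ]
```

Request:
servo_tool([
  [[1,-0.063,0.041,-0.01,0,0,-0.31],[1,0,0,0,0,0,0]],
])

```text
t: 11.72
ee_pos: [566.6, 18.7, 169.4]
orientation: [2.773, 1.471, 0.007]
ft_force: [5.0, -3.5, 1.7]
width: 21.9
grasp_force: 30.0
```

Request:
servo_tool([
  [[1,-0.062,0.042,-0.01,0,0,-0.31],[1,0,0,0,0,0,0]],
])

```text
t: 11.88
ee_pos: [564.3, 20.2, 169.3]
orientation: [2.792, 1.433, 0.008]
ft_force: [5.6, -4.2, 4.8]
width: 21.9
grasp_force: 30.0
```

Request:
servo_tool([
  [[1,-0.06,0.044,0,0,0,-0.31],[1,0,0,0,0,0,0]],
])

```text
t: 12.05
ee_pos: [562.1, 21.8, 169.4]
orientation: [2.81, 1.395, 0.008]
ft_force: [4.6, -5.3, 4.4]
width: 21.9
grasp_force: 30.0
```

Request:
servo_tool([
  [[1,-0.06,0.046,0,0,0,-0.31],[1,0,0,0,0,0,0]],
])

```text
t: 12.22
ee_pos: [560.0, 23.4, 169.4]
orientation: [2.828, 1.357, 0.009]
ft_force: [6.0, -8.0, 3.4]
width: 22.0
grasp_force: 30.0
```

```bash
python3 f.py
```

```text
t 12.2167 F [ 6.  -8.   3.4] M [-1.65 -1.17 -0.05] push 9.6 radial 2.8 ang 0.221 r 109.1 z 169.4 toolz [ 0.007 -0.002 -1.   ]
```

Request:
servo_tool([
  [[1,-0.058,0.047,0,0,0,-0.31],[1,0,0,0,0,0,0]],
])

```text
t: 12.38
ee_pos: [557.3, 25.4, 169.3]
orientation: [2.848, 1.319, 0.008]
ft_force: [4.7, -5.3, 5.6]
width: 22.1
grasp_force: 30.0
```

Request:
servo_tool([
  [[1,-0.057,0.049,0,0,0,-0.31],[1,0,0,0,0,0,0]],
])

```text
t: 12.55
ee_pos: [554.7, 27.6, 169.3]
orientation: [2.866, 1.28, 0.007]
ft_force: [2.9, -5.8, 6.0]
width: 22.0
grasp_force: 30.0
```

Request:
servo_tool([
  [[1,-0.056,0.05,0,0,0,-0.31],[1,0,0,0,0,0,0]],
])

```text
t: 12.72
ee_pos: [552.2, 29.9, 169.3]
orientation: [2.884, 1.241, 0.006]
ft_force: [2.4, -2.9, 6.6]
width: 22.3
grasp_force: 30.0
```

Request:
servo_tool([
  [[1,-0.054,0.052,0,0,0,-0.31],[1,0,0,0,0,0,0]],
])

```text
t: 12.88
ee_pos: [550.1, 31.9, 169.3]
orientation: [2.9, 1.203, 0.007]
ft_force: [3.2, -4.9, 6.6]
width: 21.9
grasp_force: 30.0
```

```bash
python3 f.py
```

```text
t 12.8833 F [ 3.2 -4.9  6.6] M [-0.9  -0.48  0.01] push 5.7 radial 1.4 ang 0.34 r 109.0 z 169.3 toolz [ 0.005 -0.001 -1.   ]
```

Click 1 felt: the push peaked at about 9.6 N near 0.23, then fell to about 3.8 N near 0.31. On to the second.

Request:
servo_tool([
  [[1,-0.053,0.053,0,0,0,-0.31],[1,0,0,0,0,0,0]],
])

```text
t: 13.05
ee_pos: [548.1, 33.9, 169.3]
orientation: [2.915, 1.163, 0.007]
ft_force: [4.0, -5.4, 6.5]
width: 21.9
grasp_force: 30.0
```

Request:
servo_tool([
  [[1,-0.051,0.055,0,0,0,-0.31],[1,0,0,0,0,0,0]],
])

```text
t: 13.22
ee_pos: [546.1, 36.0, 169.3]
orientation: [2.931, 1.124, 0.007]
ft_force: [3.2, -5.9, 6.2]
width: 21.7
grasp_force: 30.0
```

Request:
servo_tool([
  [[1,-0.05,0.056,0,0,0,-0.31],[1,0,0,0,0,0,0]],
])

```text
t: 13.38
ee_pos: [544.3, 38.0, 169.3]
orientation: [2.945, 1.085, 0.007]
ft_force: [3.4, -6.5, 6.5]
width: 22.0
grasp_force: 30.0
```

Request:
servo_tool([
  [[1,-0.048,0.057,0,0,0,-0.31],[1,0,0,0,0,0,0]],
])

```text
t: 13.55
ee_pos: [542.4, 40.1, 169.3]
orientation: [2.959, 1.044, 0.007]
ft_force: [4.4, -8.1, 5.9]
width: 21.8
grasp_force: 30.0
```

Request:
servo_tool([
  [[1,-0.047,0.059,0,0,0,-0.31],[1,0,0,0,0,0,0]],
])

```text
t: 13.72
ee_pos: [540.3, 42.7, 169.3]
orientation: [2.974, 1.004, 0.007]
ft_force: [3.3, -6.4, 6.6]
width: 21.6
grasp_force: 30.0
```

Request:
servo_tool([
  [[1,-0.045,0.06,0,0,0,-0.31],[1,0,0,0,0,0,0]],
])

```text
t: 13.88
ee_pos: [538.3, 45.3, 169.2]
orientation: [2.988, 0.964, 0.006]
ft_force: [2.9, -5.1, 6.8]
width: 22.1
grasp_force: 30.0
```

Request:
servo_tool([
  [[1,-0.043,0.061,0,0,0,-0.31],[1,0,0,0,0,0,0]],
])

```text
t: 14.05
ee_pos: [536.4, 48.0, 169.2]
orientation: [3.001, 0.923, 0.006]
ft_force: [2.5, -3.1, 8.9]
width: 21.9
grasp_force: 30.0
```

```bash
python3 f.py
```

```text
t 14.05 F [ 2.5 -3.1  8.9] M [-0.76 -0.2  -0.  ] push 4.0 radial -0.2 ang 0.534 r 108.8 z 169.2 toolz [ 0.004 -0.    -1.   ]
```

Click 2 felt: peak about 9.2 N near 0.45, falling to about 4 N at 0.534. On to the third.

Request:
servo_tool([
  [[1,-0.042,0.062,0,0,0,-0.31],[1,0,0,0,0,0,0]],
])

```text
t: 14.22
ee_pos: [534.8, 50.4, 169.3]
orientation: [3.013, 0.883, 0.006]
ft_force: [2.7, -5.1, 7.6]
width: 21.8
grasp_force: 30.0
```

Request:
servo_tool([
  [[1,-0.04,0.064,0,0,0,-0.31],[1,0,0,0,0,0,0]],
])

```text
t: 14.38
ee_pos: [533.3, 52.8, 169.3]
orientation: [3.024, 0.842, 0.006]
ft_force: [2.2, -6.7, 7.7]
width: 22.1
grasp_force: 30.0
```

Request:
servo_tool([
  [[1,-0.038,0.064,0,0,0,-0.31],[1,0,0,0,0,0,0]],
])

```text
t: 14.55
ee_pos: [531.8, 55.3, 169.2]
orientation: [3.035, 0.801, 0.006]
ft_force: [2.4, -7.0, 7.9]
width: 21.9
grasp_force: 30.0
```

Request:
servo_tool([
  [[1,-0.037,0.066,0,0,0,-0.31],[1,0,0,0,0,0,0]],
])

```text
t: 14.72
ee_pos: [530.3, 57.7, 169.2]
orientation: [3.046, 0.76, 0.006]
ft_force: [2.4, -6.9, 8.3]
width: 21.8
grasp_force: 30.0
```

Request:
servo_tool([
  [[1,-0.035,0.066,0,0,0,-0.31],[1,0,0,0,0,0,0]],
])

```text
t: 14.88
ee_pos: [529.1, 60.1, 169.3]
orientation: [3.055, 0.719, 0.007]
ft_force: [3.2, -10.5, 8.0]
width: 22.0
grasp_force: 30.0
```

```bash
python3 f.py
```

```text
t 14.8833 F [  3.2 -10.5   8. ] M [-2.05 -0.55 -0.01] push 10.7 radial 2.1 ang 0.665 r 108.7 z 169.3 toolz [ 0.005 -0.002 -1.   ]
```

Near the third top, with the push at 10.7 N. I'll go over it in steps.

Request:
servo_tool([
  [[1,-0.033,0.068,0,0,0,-0.31],[1,0,0,0,0,0,0]],
])

```text
t: 15.05
ee_pos: [527.6, 63.1, 169.2]
orientation: [3.066, 0.677, 0.006]
ft_force: [2.6, -7.1, 7.9]
width: 21.8
grasp_force: 30.0
```

Request:
servo_tool([
  [[1,-0.031,0.068,0,0,0,-0.31],[1,0,0,0,0,0,0]],
])

```text
t: 15.22
ee_pos: [526.2, 66.1, 169.2]
orientation: [3.075, 0.635, 0.006]
ft_force: [3.3, -6.1, 9.1]
width: 21.9
grasp_force: 30.0
```

```bash
python3 f.py
```

```text
t 15.2167 F [ 3.3 -6.1  9.1] M [-1.18 -0.31  0.03] push 6.9 radial -0.5 ang 0.726 r 108.7 z 169.2 toolz [ 0.004 -0.001 -1.   ]
```

One more step should reach the dip at about 0.755. Then I'll settle and read again.

Request:
servo_tool([
  [[1,-0.029,0.069,0,0,0,-0.31],[1,0,0,0,0,0,0],[1,0,0,0,0,0,0],[1,0,0,0,0,0,0]],
])

```text
t: 15.55
ee_pos: [525.0, 69.0, 169.2]
orientation: [3.083, 0.596, 0.006]
ft_force: [1.5, -3.8, 8.3]
width: 22.0
grasp_force: 30.0
```

```bash
python3 f.py
python3 - <<'E'
from h import *
a=snap('scene','s4.png')
cv2.imwrite('pics/s4c.png',cv2.convertScaleAbs(cv2.resize(a[130:230,190:300],None,fx=5,fy=5,interpolation=cv2.INTER_CUBIC),alpha=1.4))
E
```

```text
t 15.55 F [ 1.5 -3.8  8.3] M [-0.86 -0.2  -0.03] push 4.1 radial 0.0 ang 0.755 r 108.6 z 169.2 toolz [ 0.004 -0.    -1.   ]
```

View pics/s4c.png

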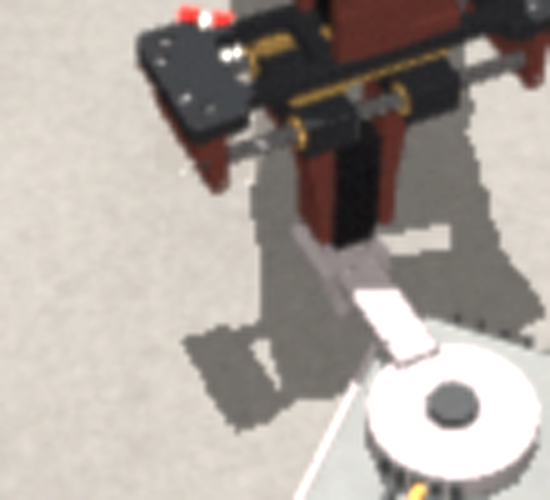

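The picture shows the rod upright in the eye at about crop (350,255). The collar is on the block and the lever has swung round. The push is at its minimum of 4.1 N, in the dip behind the third click, so I'm handing in.

```bash
python3 -c "
from workcell import close_job
print(close_job())"
```

```text
the job is handed in; nothing more can be done
None
```

The job is handed in: the rod is seated in the eye and still held in the dip behind the third click, with all three clicks felt, at about 16 s of the 67 s limit and with no other object touched as far as I could see.

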